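Ready the adhesive cartridge over the weighed mixing cup

TASK

Get the adhesive weighing ready: gently set the white mixing cup upright in the middle of the balance pan and let go of it, without driving the pan down to its stop. Then draw the tall dispensing cartridge up out of its stand, lean it over to about 45 degrees with the tip lowest, and finish still holding it there, quite still, with the tip two or three centimetres above the middle of the cup's mouth and touching nothing. Leave the two short cartridges in the stand and the other things on the bench where they are.

Things in the scene. Friction and masses are not known exactly. Their poses are not given: they have to be found in the camera images.
- cup_centre (a point): Centre, half-way up, of the loose mixing cup: a white open plastic cup, nearly a straight tube, 56 mm high, outside diameter 41 mm at the foot and 47 mm at the rim, wall 2.2 mm, about 80 g. It starts upright on the bench; z axis up along the cup. Take it across the outside from above.
- cup_rim (a point): Middle of the cup's mouth, in the plane of the rim (28 mm above cup_centre along the cup's z axis).
- pan_top (a point): Centre of the upper face of the balance pan: a round flat steel disc, 104 mm in diameter, 6 mm thick, 64 mm above the bench, on a white balance (205 x 160 mm, housing about 50 mm high, fixed to the bench; its display lies on the -x side of the point's frame). The point moves down with the pan.
- pan (a joint): How far the sprung pan is pressed down, m: 0 empty, stop at 0.008; spring 1000 N/m, so the cup presses it down about 0.8 mm and 8 N would drive it to the stop.
- stand_top (a point): Middle of the upper face of the aluminium cartridge stand, 88 mm above the bench. The stand is fixed: two drilled plates 60 x 160 mm, one above the other, over a base 84 x 168 mm; the row of three holes runs along the point's y axis, 46 mm apart (at y = -46, 0 and +46 mm). z up.
- tall_cartridge_centre (a point): Centre, half-way up, of the tall dispensing cartridge: the longest of three standing tip down in the stand, in any of its holes. Round white barrel 24 mm thick (from 44 mm above the tip to the top), black cap of the same thickness, 180 mm long plus a 3.5 mm nub, about 80 g, loose. z axis from tip to cap. Its tip starts 13 mm above the bench, so it must rise over 75 mm to clear the stand.
- tall_cartridge_tip (a point): The lower end of the tall cartridge's tapered tip, 90 mm below its centre along its z axis.
- short_cartridge_a_centre (a point): Centre of one of the two short cartridges, same form and thickness, 134 mm long, also loose in the stand; its cap is 46 mm lower than that of the tall one. Leave it there.
- short_cartridge_b_centre (a point): Centre of the other short cartridge, 134 mm long, in the stand. Leave it there.
- jar: Bystander: amber jar with black lid, diameter 41 mm, 37 mm high, origin at its underside. Leave it.
- spool: Bystander: solder spool, 56 x 62 x 39 mm, origin at its underside. Leave it.
- optic_box: Bystander: clear flat optics box, 63 x 64 x 18 mm, origin at its underside. Leave it.

How it is judged:
By the outcome, as a careful person would: the job done as asked, in the order asked, and still so for the second after the job is handed in, while the arm keeps its last pose, push and grip.
It also fails if it takes over 51 s, if anything falls off the work surface, if the arm or the gripper's body presses on something with over 40 N, if the wrist force passes 120 N, or if a joint passes its speed limit or range.

ROBOT

A 6-joint arm with a two-finger parallel gripper is mounted at the origin on a cart in front of the work surface, level with it; the furniture and walls round the work are solid. World frame = base frame: x ahead of the robot, y to its left, z up, the work surface at z = 0. Lengths are in mm, angles in degrees, forces in N, time in s.
With the tool pointing down it reaches from about 300 to 850 mm from the base axis. Payload 4.2 kg.
Tool frame: the origin (TCP) lies at the very end of the fingers, on their centre line; the grasp point (between the pads) lies 19 mm behind it (env.grasp_offset is the distance from the TCP to the grasp point, in mm); z points along the fingers, y is the line along which they close (so a half turn about z gives the same grasp; the last joint's range is limited). The gripper opens to 91 mm and grips with 3 to 60 N. Pads are 32 mm wide; open, the fingers measure 118 mm over their backs; the gripper's body (76 mm by 178 mm) begins 60 mm behind the grasp point.
Start: joints at [65.604, 18.312, 89.639, -0, 72.044, -1.146], TCP at [226.988, 528.32, 186.976] pointing down, gripper open.
Joint ranges: [-177.97, 177.97], [-48.28, 115.42], [12.27, 149.76], [-77.06, 257.06], [2.81, 150.46], [-146.56, 146.56]. Speed limits (degrees/s): [147.25, 147.25, 180, 180, 180, 180].

INTERFACE

Orientations are given as [roll, pitch, yaw] about the fixed x, y, z axes, in that order (R = Rz(yaw) Ry(pitch) Rx(roll)).
In Python, from workcell import env gives the robot as it stands. The module is installed in compiled form; this text tells all that it offers.
- The arm moves only by the tool send_rows, never from a script. Its argument "motion" is a list of rows, each an object of numbers: "tx", "ty", "tz": the shift along the tool's x, y, z in units of 500 mm (1.0 is 500 mm); "rx", "ry", "rz": the turn, a rotation vector about the tool's x, y, z in units of 30 degrees (1.0 is 30 degrees); "gripper": the closure, from -1 (fully open) to 1 (shut). In form: [{"tx": .., "ty": .., "tz": .., "rx": .., "ry": .., "rz": .., "gripper": ..}, ...]. A call has 1 to 12 rows; each row shifts and turns the commanded pose from where the row before left it, along the tool's axes as they then stand; what a row does not reach is not made up. A row lasts 1/8 s, in which the tool goes at most 62.5 mm and 10.7 degrees, less where a joint would pass 70% of its speed; a pose out of reach is approached as far as the arm can. A call with a number of a shift or a turn outside -1 to 1 is refused whole. A call with a gripper value outside its range is refused whole. The fingers move at their own pace and stop on an object; "grip_force" is the grip in N (left out, the last holds). Time passes only in rows, so rows that do not move let the fingers close. It gives the time, the measured TCP pose, the force, the opening and the grip force at its end, in the units of the state.
- env.state(): the state, without advancing time (a new reading comes with each control period).
- env.grab_frame(name): name is "scene" or "side" or "wrist"; returns a dict with "frame" (384x512x3 uint8, red, green, blue), "vertical_fov" (degrees; the focal length in pixels is half the picture's height over the tangent of half this angle, whatever the lens; pixels are square), "cx", "cy" (the principal point, pixels), "rvec" (rotation vector, rad) and "tvec" (3), from world to camera coordinates, as OpenCV has them; the wrist camera has in their place "T_tool_cam" (4x4, takes a point from camera to tool coordinates, whose origin is the TCP and whose axes are the flange's). Camera axes: x right, y down, z forward; pixel columns grow to the right and rows downward; lengths in mm; the calibration is good to about 2 mm. The wrist camera is an equidistant fisheye: a pixel r from the principal point sees the ray r / f radians off the axis. A picture is of the moment at which its call begins: read the wrist's pose just before it. There is no depth.
- env.job_done(): hands the job in; it is judged then, once.
The state is a dict: "time_s": time; "qpos": joint angles; "qvel": joint speeds; "effort": joint torques, N m; "ee_pos": TCP position; "ee_rot": TCP orientation; "force": force on the tool from outside, world axes, zero at the start; "torque": the same for the moment, N m; "gripper_width": finger opening in mm; "gripper_force": force on a finger pad.
Only numpy, scipy, OpenCV 4.12 (cv2) and the standard library are available. Lean on these libraries where they do the work, as an engineer would, in place of code of your own. Each camera call takes 0.05 s, during which the arm holds its last target. There are 200 camera calls.

## Working session

There is one attempt and no reset: what is moved stays moved. The work goes in short steps, Python scripts to look and compute and a tool call to move; the robot and the scene stay as the last step left them, time stands still between calls to the robot, and variables do not carry over. Pictures are saved under pics/ and viewed, at most 10 in all, crops included, and the job is handed in when it is done.

Besides the shell and the picture viewer there is one more tool, called in YAML: its name, and indented under it one key for each argument. send_rows: Moves the arm, as the interface text tells. Shifts and turns lie within -1 to 1; 1 stands for 500 mm of shift or 30 degrees of turn. Its arguments: {"type":"object","properties":{"motion":{"type":"array"},"grip_force":{"type":"number"}},"required":["motion"]}

```bash
mkdir -p pics; cat > h.py <<'E'
import numpy as np,cv2
from scipy.spatial.transform import Rotation as R
from workcell import env
def grab(n,save=None):
    s=env.state(); g=env.grab_frame(n)
    if save: cv2.imwrite('pics/'+save,g['frame'][:,:,::-1])
    return s,g
def ray(s,g,uv):
    f=g['frame'].shape[0]/2/np.tan(np.radians(g['vertical_fov'])/2)
    d=(np.array(uv,float)-[g['cx'],g['cy']])
    if 'T_tool_cam' in g:
        r=np.hypot(*d);t=r/f;k=np.sin(t)/max(r,1e-9)
        v=np.array([d[0]*k,d[1]*k,np.cos(t)])
        T=np.array(g['T_tool_cam']);Rt=R.from_euler('xyz',s['ee_rot'],degrees=True).as_matrix()
        return Rt@T[:3,3]+np.array(s['ee_pos']),Rt@T[:3,:3]@v
    v=np.array([d[0]/f,d[1]/f,1]);Rm=cv2.Rodrigues(np.array(g['rvec'],float))[0]
    return -Rm.T@np.ravel(g['tvec']),Rm.T@(v/np.linalg.norm(v))
def atz(s,g,uv,z):
    o,d=ray(s,g,uv);return o+d*(z-o[2])/d[2]
def proj(g,p):
    f=g['frame'].shape[0]/2/np.tan(np.radians(g['vertical_fov'])/2)
    c=cv2.Rodrigues(np.array(g['rvec'],float))[0]@np.array(p,float)+np.ravel(g['tvec'])
    return c[:2]/c[2]*f+[g['cx'],g['cy']]
E
python3 - <<'E'
from h import *
ims=[]
for n in ['scene','side','wrist']:
    s,g=grab(n,n+'0.png'); print(n,g['vertical_fov'],g['cx'],g['cy'],ray(s,g,(256,192)))
print(s)
E
```

```text
scene 46.76170730103733 260.93058053090243 185.57992755292457 (array([-552.69110995, -731.56350005,  690.16333486]), array([ 0.74333339,  0.50995173, -0.43290264]))
side 43.19721569572759 263.04415890509733 193.38830798894304 (array([  595.84391465, -1249.08312359,  1146.63880474]), array([-0.04487123,  0.762142  , -0.64585304]))
wrist 65.70646984690485 255.96094438423557 189.36173821473022 (array([159.83890258, 556.42476574, 383.50294637]), array([ 0.24425215, -0.10624862, -0.9638735 ]))
{'time_s': 0.1, 'qpos': array([ 6.56061264e+01,  1.83483575e+01,  8.96977533e+01, -1.01996800e-03,
        7.20433781e+01, -1.14462996e+00]), 'qvel': array([-0.05035677, -0.15004209, -0.16543337, -0.00285523, -0.00615439,
       -0.10602405]), 'effort': array([ 1.79269089e-03, -4.13324046e+01, -2.32510740e+01,  7.30738090e-02,
        4.21265548e-02, -6.99221050e-05]), 'ee_pos': array([226.76705623, 527.87700756, 186.21184263]), 'ee_rot': array([-1.79910509e+02, -8.18052789e-04,  1.56751071e+02]), 'force': array([0.44354536, 0.16352269, 0.30915249]), 'torque': array([-0.00962617,  0.01461784,  0.00519765]), 'gripper_force': 0.0, 'gripper_width': 91.42744094722207}
```

View pics/scene0.png

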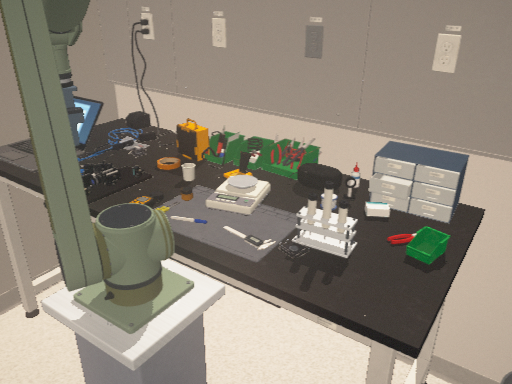

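View pics/side0.png

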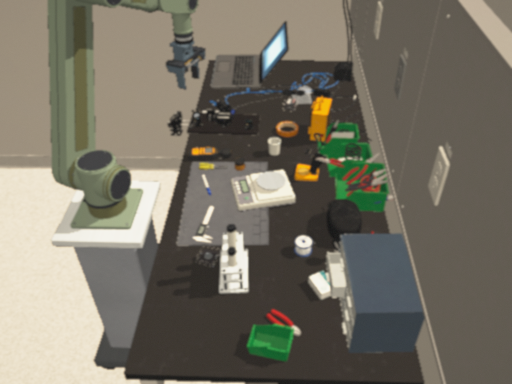

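View pics/wrist0.png

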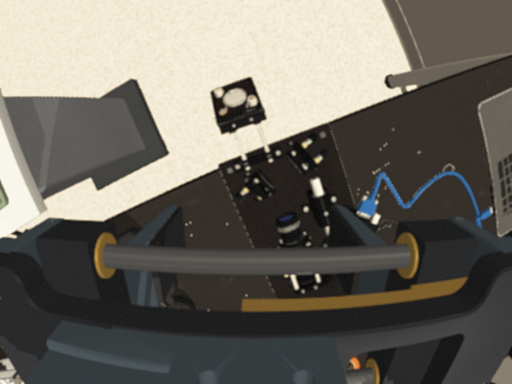

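The scene view shows the cup at about (189,172), the pan at (242,184) and the stand with cartridges at (312-343,190-250), the middle one tallest. In the side view the cup is at (274,146), the pan at (270,181) and the stand at (234,262). I'll enlarge these.

```bash
python3 - <<'E'
import cv2,numpy as np
a=cv2.imread('pics/scene0.png')[155:255,170:370];b=cv2.imread('pics/side0.png')[130:300,205:315]
a=cv2.resize(a,None,fx=4,fy=4,interpolation=cv2.INTER_CUBIC)[:, :800]
cv2.imwrite('pics/sc.png',a)
cv2.imwrite('pics/sd.png',cv2.resize(b,None,fx=3.5,fy=3.5,interpolation=cv2.INTER_CUBIC))
E
```

```text
(no output)
```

View pics/sc.png

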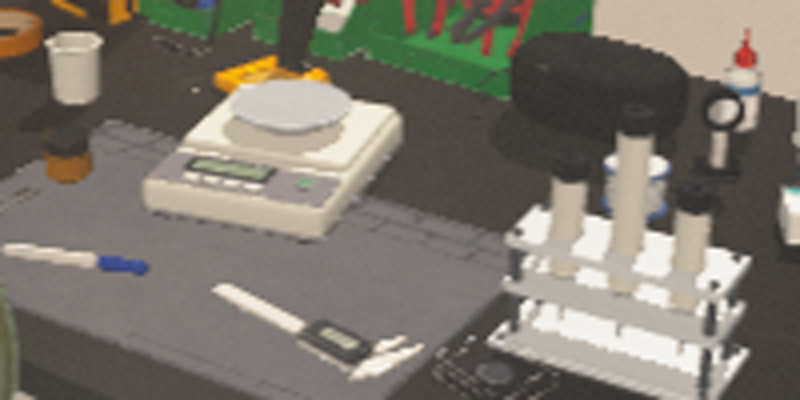

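View pics/sd.png

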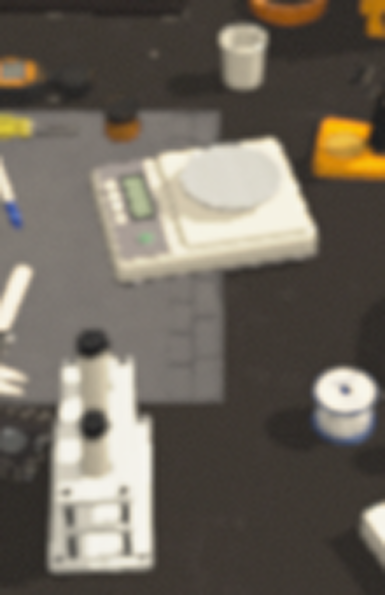

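Crops: the pan centre is at scene (243,181), side (271,181). The cup rim is at scene (189,165), side (275,141). The tall cartridge is the middle one, with its cap at scene (329,184), side (232,227).

```bash
python3 - <<'E'
from h import *
P={}
G={n:grab(n) for n in ['scene','side']}
def two(name,a,b,z):
    s,g=G['scene'];s2,g2=G['side']
    print(name,'sc',atz(s,g,a,z).round(),'sd',atz(s2,g2,b,z).round())
two('cuprim',(188.75,165),(274.7,140.9),56)
two('pan',(243.2,181.2),(270.7,180.9),64)
two('cap top',(328.5,182.3),(231.6,225.5),193)
s,g=G['scene']
for n,uv,z in [('shortL',(312,194),147),('shortR',(344,202.5),147),('jar',(187,187),37)]: print(n,atz(s,g,uv,z).round())
s,g=G['side']
for n,uv,z in [('shortR',(231.9,250),147),('balTL',(205+93/3.5,130+172/3.5),45),('balTR',(205+275/3.5,130+140/3.5),50),('balBR',(205+317/3.5,130+240/3.5),50),('balBL',(205+120/3.5,130+270/3.5),45),('stL',(205+52/3.5,130+565/3.5),88),('stR',(205+152/3.5,130+562/3.5),88),('spool',(205+345/3.5,130+388/3.5),39)]: print(n,atz(s,g,uv,z).round())
E
```

```text
cuprim sc [582. 354.  56.] sd [580. 354.  56.]
pan sc [567.  90.  64.] sd [570.  91.  64.]
cap top sc [ 466. -272.  193.] sd [ 468. -272.  193.]
shortL [ 461. -227.  147.]
shortR [ 465. -323.  147.]
jar [462. 255.  37.]
shortR [ 471. -322.  147.]
balTL [427. 121.  45.]
balTR [616. 174.  50.]
balBR [657.  14.  50.]
balBL [466. -30.  45.]
stL [ 443. -421.   88.]
stR [ 521. -416.   88.]
spool [ 680. -176.   39.]
```

send_rows:
  motion:
    - {"tx":-0.06}
    - {"tx":-0.1,"ty":-0.005}
    - {"tx":-0.11,"ty":-0.005}
    - {"tx":-0.11,"ty":-0.005}
    - {"tx":-0.11,"ty":-0.005}
    - {"tx":-0.11,"ty":-0.005}
    - {"tx":-0.1,"ty":-0.005}
    - {"tx":-0.06,"ty":-0.005}
    - {"tx":-0.028,"ty":-0.005,"rz":0.2}
    - {"rz":0.32}
    - {"rz":0.32}
    - {"rz":0.32}

```text
invalid input at $.motion[0]: expected keys tx, ty, tz, rx, ry, rz, gripper
```

send_rows:
  motion:
    - {"rz":0.32}
    - {"rz":0.32}
    - {"rz":0.3}
    - {"rz":0.125}
    - {"rz":0}
    - {"rz":0}

```text
invalid input at $.motion[0]: expected keys tx, ty, tz, rx, ry, rz, gripper
```

```bash
python3 - <<'E'
from h import *
s,g=grab('wrist','w1.png');print(s['ee_pos'],s['ee_rot'],s['qpos'],s['force'],s['time_s'])
E
```

```text
[226.9105511  528.09507606 186.57666336] [-1.79956560e+02  7.21864008e-04  1.56748188e+02] [ 6.56024676e+01  1.83322799e+01  8.96677126e+01 -1.67173332e-03
  7.20434239e+01 -1.14520384e+00] [ 0.36999736 -0.17572821  0.30280586] 0.25
```

View pics/w1.png

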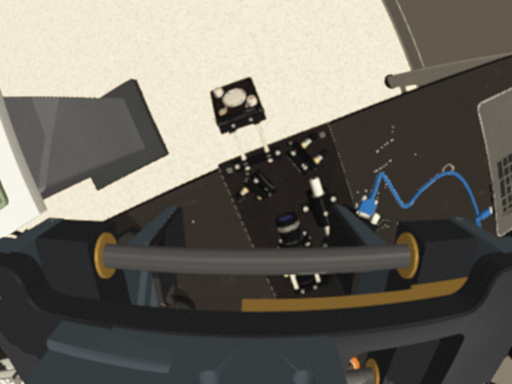

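The picture is unchanged because every key is required in each row. Resending with all of them.

send_rows:
  motion:
    - {"tx":-0.06,"ty":0,"tz":0,"rx":0,"ry":0,"rz":0,"gripper":-1}
    - {"tx":-0.1,"ty":-0.005,"tz":0,"rx":0,"ry":0,"rz":0,"gripper":-1}
    - {"tx":-0.11,"ty":-0.005,"tz":0,"rx":0,"ry":0,"rz":0,"gripper":-1}
    - {"tx":-0.11,"ty":-0.005,"tz":0,"rx":0,"ry":0,"rz":0,"gripper":-1}
    - {"tx":-0.11,"ty":-0.005,"tz":0,"rx":0,"ry":0,"rz":0,"gripper":-1}
    - {"tx":-0.11,"ty":-0.005,"tz":0,"rx":0,"ry":0,"rz":0,"gripper":-1}
    - {"tx":-0.1,"ty":-0.005,"tz":0,"rx":0,"ry":0,"rz":0,"gripper":-1}
    - {"tx":-0.06,"ty":-0.005,"tz":0,"rx":0,"ry":0,"rz":0,"gripper":-1}
    - {"tx":-0.028,"ty":-0.005,"tz":0,"rx":0,"ry":0,"rz":0.2,"gripper":-1}
    - {"tx":0,"ty":0,"tz":0,"rx":0,"ry":0,"rz":0.32,"gripper":-1}
    - {"tx":0,"ty":0,"tz":0,"rx":0,"ry":0,"rz":0.32,"gripper":-1}
    - {"tx":0,"ty":0,"tz":0,"rx":0,"ry":0,"rz":0.32,"gripper":-1}

```text
time_s: 1.8
ee_pos: [581.1, 354.3, 186.7]
ee_rot: [-180.0, -0.0, 121.6]
force: [-0.2, -0.0, 0.5]
gripper_width: 90.8
gripper_force: 0.0
```

send_rows:
  motion:
    - {"tx":0,"ty":0,"tz":0,"rx":0,"ry":0,"rz":0.32,"gripper":-1}
    - {"tx":0,"ty":0,"tz":0,"rx":0,"ry":0,"rz":0.32,"gripper":-1}
    - {"tx":0,"ty":0,"tz":0,"rx":0,"ry":0,"rz":0.3,"gripper":-1}
    - {"tx":0,"ty":0,"tz":0,"rx":0,"ry":0,"rz":0.125,"gripper":-1}
    - {"tx":0,"ty":0,"tz":0,"rx":0,"ry":0,"rz":0,"gripper":-1}
    - {"tx":0,"ty":0,"tz":0,"rx":0,"ry":0,"rz":0,"gripper":-1}

```text
time_s: 2.55
ee_pos: [581.1, 354.4, 186.9]
ee_rot: [-180.0, 0.0, 90.1]
force: [-0.1, -0.4, -0.6]
gripper_width: 91.1
gripper_force: 0.0
```

```bash
python3 - <<'E'
from h import *
s,g=grab('wrist','w2.png');print(s['ee_pos'],s['ee_rot'],s['qpos'],s['force'],s['time_s'])
E
```

```text
[581.05789    354.41430984 186.86690441] [-1.79992796e+02  1.66581899e-03  9.00540074e+01] [3.04116465e+01 2.80597331e+01 7.41767661e+01 2.25465912e-03
 7.77705590e+01 3.03571614e+01] [-0.11585923 -0.42963929 -0.6499202 ] 2.55
```

View pics/w2.png

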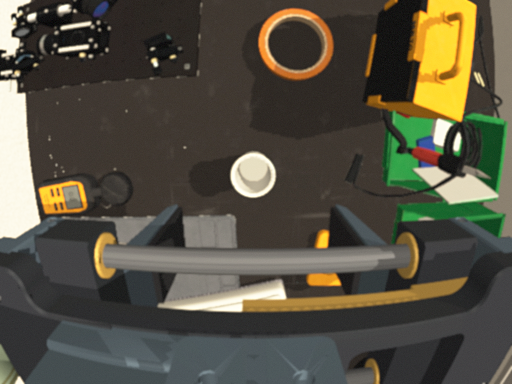

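The wrist view shows the cup's rim circle centred near (253,175), between the fingers and clear of other things.

```bash
python3 - <<'E'
from h import *
s=env.state();s2,g=grab('wrist');f=g['frame']
m=(f.min(2)>120).astype(np.uint8);m[:,:215]=0;m[:,290:]=0;m[:140]=0;m[210:]=0
c=max(cv2.findContours(m,0,2)[0],key=cv2.contourArea);e=cv2.fitEllipse(c);print(e,atz(s,g,e[0],56))
E
```

```text
((252.7882080078125, 174.6925811767578), (44.34114456176758, 44.82991409301758), 47.47218322753906) [577.1278637 356.1466612  56.       ]
```

send_rows:
  motion:
    - {"tx":0.002,"ty":-0.005,"tz":0.05,"rx":0,"ry":0,"rz":0,"gripper":-1}
    - {"tx":0,"ty":0,"tz":0.08,"rx":0,"ry":0,"rz":0,"gripper":-1}
    - {"tx":0,"ty":0,"tz":0.08,"rx":0,"ry":0,"rz":0,"gripper":-1}
    - {"tx":0,"ty":0,"tz":0.07,"rx":0,"ry":0,"rz":0,"gripper":-1}
    - {"tx":0,"ty":0,"tz":0.04,"rx":0,"ry":0,"rz":0,"gripper":-1}
    - {"tx":0,"ty":0,"tz":0.022,"rx":0,"ry":0,"rz":0,"gripper":-1}
    - {"tx":0,"ty":0,"tz":0,"rx":0,"ry":0,"rz":0,"gripper":0.2}
    - {"tx":0,"ty":0,"tz":0,"rx":0,"ry":0,"rz":0,"gripper":1}
    - {"tx":0,"ty":0,"tz":0,"rx":0,"ry":0,"rz":0,"gripper":1}
    - {"tx":0,"ty":0,"tz":0,"rx":0,"ry":0,"rz":0,"gripper":1}
    - {"tx":0,"ty":0,"tz":0,"rx":0,"ry":0,"rz":0,"gripper":1}
    - {"tx":0,"ty":0,"tz":0,"rx":0,"ry":0,"rz":0,"gripper":1}
  grip_force: 15

```text
time_s: 4.15
ee_pos: [578.5, 355.5, 16.4]
ee_rot: [180.0, -0.0, 90.0]
force: [-1.5, -0.7, 2.4]
gripper_width: 45.8
gripper_force: 15.0
```

send_rows:
  motion:
    - {"tx":0,"ty":0,"tz":-0.03,"rx":0,"ry":0,"rz":0,"gripper":1}
    - {"tx":0,"ty":0,"tz":-0.07,"rx":0,"ry":0,"rz":0,"gripper":1}
    - {"tx":0,"ty":0,"tz":-0.08,"rx":0,"ry":0,"rz":0,"gripper":1}
    - {"tx":-0.02,"ty":0,"tz":-0.06,"rx":0,"ry":0,"rz":0,"gripper":1}
    - {"tx":-0.06,"ty":0,"tz":-0.02,"rx":0,"ry":0,"rz":0,"gripper":1}
    - {"tx":-0.09,"ty":0,"tz":0,"rx":0,"ry":0,"rz":0,"gripper":1}
    - {"tx":-0.09,"ty":-0.01,"tz":0,"rx":0,"ry":0,"rz":0,"gripper":1}
    - {"tx":-0.03,"ty":-0.01,"tz":0,"rx":0,"ry":0,"rz":0,"gripper":1}
    - {"tx":-0.01,"ty":0,"tz":0,"rx":0,"ry":0,"rz":0,"gripper":1}
    - {"tx":0,"ty":0,"tz":0,"rx":0,"ry":0,"rz":0,"gripper":1}
    - {"tx":0,"ty":0,"tz":0,"rx":0,"ry":0,"rz":0,"gripper":1}

```text
time_s: 5.52
ee_pos: [568.8, 206.6, 145.9]
ee_rot: [180.0, -0.0, 90.1]
force: [0.2, -0.3, -0.1]
gripper_width: 46.4
gripper_force: 15.0
```

```bash
python3 - <<'E'
from h import *
s=env.state();s2,g=grab('wrist','w3.png');print(s['ee_pos'],s['force'],s['gripper_width'],s['time_s'])
E
```

```text
[568.81088773 206.56814741 145.88543075] [ 0.16744115 -0.28916583 -0.14426003] 46.38054674084136 5.525
```

View pics/w3.png

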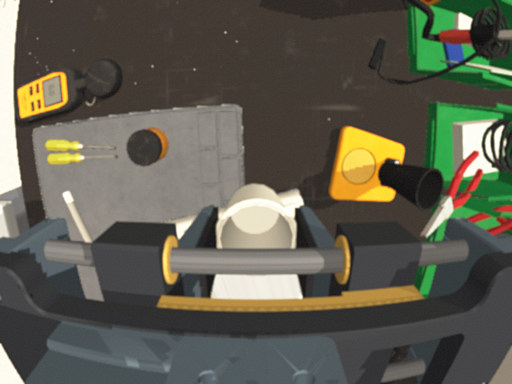

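The cup is held between the fingers at about (257,222), with the balance just below it. I'll refine the pan centre from the first pictures by ellipse fit.

send_rows:
  motion:
    - {"tx":-0.04,"ty":0,"tz":0,"rx":0,"ry":0,"rz":0,"gripper":1}
    - {"tx":-0.07,"ty":0,"tz":0,"rx":0,"ry":0,"rz":0,"gripper":1}
    - {"tx":-0.07,"ty":0,"tz":0,"rx":0,"ry":0,"rz":0,"gripper":1}
    - {"tx":-0.042,"ty":0,"tz":0,"rx":0,"ry":0,"rz":0,"gripper":1}
    - {"tx":-0.01,"ty":0,"tz":0,"rx":0,"ry":0,"rz":0,"gripper":1}
    - {"tx":0,"ty":0,"tz":0,"rx":0,"ry":0,"rz":0,"gripper":1}
    - {"tx":0,"ty":0,"tz":0,"rx":0,"ry":0,"rz":0,"gripper":1}

```text
time_s: 6.45
ee_pos: [568.7, 90.3, 145.9]
ee_rot: [180.0, -0.0, 90.1]
force: [0.3, -0.5, -0.7]
gripper_width: 45.9
gripper_force: 15.0
```

```bash
python3 - <<'E'
from h import *
for n,(x0,x1,y0,y1) in {'scene':(224,262,170,192),'side':(252,292,168,194)}.items():
    im=cv2.imread(f'pics/{n}0.png').astype(int)
    s=env.state();g=env.grab_frame(n)
    m=((im[:,:,2]-im[:,:,0]<8)&(im.min(2)>130)).astype(np.uint8)
    k=np.zeros_like(m);k[y0:y1,x0:x1]=1;m*=k
    c=max(cv2.findContours(m,0,1)[0],key=cv2.contourArea);e=cv2.fitEllipse(c)
    print(n,e,atz(s,g,e[0],64),'edge len',[proj(g,[568.5+a,90.5+b,64]).round(1).tolist() for a,b in[(52,0),(-52,0),(0,52),(0,-52)]])
print(env.state()['ee_pos'],env.state()['force'])
E
```

```text
Traceback (most recent call last):
ValueError: max() iterable argument is empty
```

send_rows:
  motion:
    - {"tx":0,"ty":0,"tz":0.03,"rx":0,"ry":0,"rz":0,"gripper":1}
    - {"tx":0,"ty":0,"tz":0.05,"rx":0,"ry":0,"rz":0,"gripper":1}
    - {"tx":0,"ty":0,"tz":0.03,"rx":0,"ry":0,"rz":0,"gripper":1}
    - {"tx":0,"ty":0,"tz":0.01,"rx":0,"ry":0,"rz":0,"gripper":1}
    - {"tx":0,"ty":0,"tz":0.005,"rx":0,"ry":0,"rz":0,"gripper":1}
    - {"tx":0,"ty":0,"tz":0,"rx":0,"ry":0,"rz":0,"gripper":1}
    - {"tx":0,"ty":0,"tz":0,"rx":0,"ry":0,"rz":0,"gripper":1}

```text
time_s: 7.38
ee_pos: [569.0, 89.5, 84.1]
ee_rot: [179.9, -0.0, 90.0]
force: [0.4, 0.3, -0.9]
gripper_width: 45.8
gripper_force: 15.0
```

```bash
python3 - <<'E'
from h import *
s,g=grab('side');print(s['ee_pos'],s['force'])
cv2.imwrite('pics/s4.png',cv2.resize(np.hstack([g['frame'][140:220,210:310,::-1],grab('scene')[1]['frame'][130:210,200:300,::-1]]),None,fx=4,fy=4,interpolation=2))
E
```

```text
[569.03729282  89.4912      84.0841567 ] [ 0.42086828  0.29602431 -0.86432644]
```

View pics/s4.png

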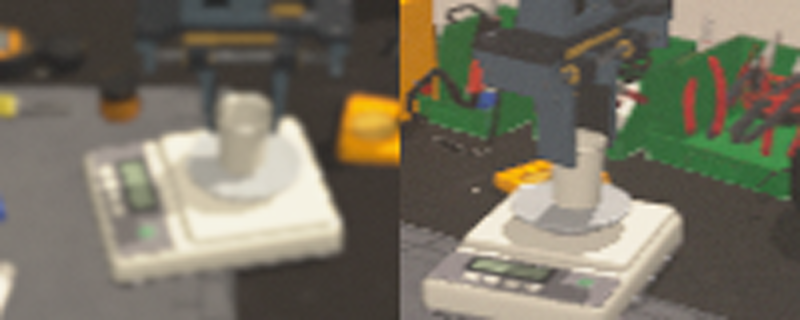

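The cup hangs just above the pan, its foot at side (269.4,183.2) and scene (244.2,180.3). The pan centre is at side (271.2,181.5) and scene (242.8,181.8).

```bash
python3 - <<'E'
from h import *
S=grab('side');C=grab('scene')
def f(p,c,sd):
    return [atz(*S,sd,p).round(1)[:2].tolist(),atz(*C,c,p).round(1)[:2].tolist()]
print('pan',f(64,(242.8,181.8),(271.2,181.5)))
print('foot',f(67.7,(244.2,180.3),(269.4,183.2)))
print('proj TCP foot',proj(S[1],[569,89.5,67.7]),proj(C[1],[569,89.5,67.7]))
b=cv2.imread('pics/side0.png')[165:200:3,271];print(b.tolist())
for n in ['side','scene']:
  g=(S if n=='side' else C)[1];a=cv2.imread(f'pics/{n}0.png').astype(int)
  m=np.zeros(a.shape[:2],np.uint8);d=a[:,:,2]-a[:,:,0]
  x0,x1,y0,y1=(250,294,166,198) if n=='side' else (222,264,168,194)
  m[y0:y1,x0:x1]=((d<14)&(a.min(2)>105))[y0:y1,x0:x1]
  m=cv2.morphologyEx(m,2,np.ones((3,3),np.uint8)); c=max(cv2.findContours(m,0,1)[0],key=cv2.contourArea);e=cv2.fitEllipse(c);print(n,e,atz(None,g,e[0],64))
E
```

```text
pan [[571.9, 87.6], [562.4, 88.5]]
foot [[565.8, 73.3], [568.7, 87.2]]
proj TCP foot [270.41153628 180.33438041] [243.70656993 180.10264711]
[[52, 57, 63], [50, 56, 62], [151, 162, 167], [206, 218, 221], [208, 219, 222], [209, 219, 223], [207, 219, 222], [208, 219, 222], [179, 194, 200], [186, 215, 223], [229, 243, 245], [196, 221, 229]]
side ((257.2776794433594, 168.46852111816406), (5.636902809143066, 19.5141658782959), 89.871337890625) [519.16593358 162.02362384  64.        ]Traceback (most recent call last):
  File "<stdin>", line 14, in <module>
ValueError: max() iterable argument is empty
```

The cup seems to lean slightly in the pads because of its taper. I'll nudge it 2 mm, touch down slowly, and let it settle flat on release.

send_rows:
  motion:
    - {"tx":0.004,"ty":0.004,"tz":0.0,"rx":0,"ry":0,"rz":0,"gripper":1}
    - {"tx":0,"ty":0,"tz":0.004,"rx":0,"ry":0,"rz":0,"gripper":1}
    - {"tx":0,"ty":0,"tz":0,"rx":0,"ry":0,"rz":0,"gripper":1}
    - {"tx":0,"ty":0,"tz":0,"rx":0,"ry":0,"rz":0,"gripper":1}
    - {"tx":0,"ty":0,"tz":0,"rx":0,"ry":0,"rz":0,"gripper":1}

```text
time_s: 8.2
ee_pos: [570.6, 91.4, 81.5]
ee_rot: [180.0, -0.0, 90.0]
force: [0.8, -0.1, 0.3]
gripper_width: 46.0
gripper_force: 15.0
```

send_rows:
  motion:
    - {"tx":0,"ty":0,"tz":0.003,"rx":0,"ry":0,"rz":0,"gripper":1}
    - {"tx":0,"ty":0,"tz":0,"rx":0,"ry":0,"rz":0,"gripper":1}
    - {"tx":0,"ty":0,"tz":0,"rx":0,"ry":0,"rz":0,"gripper":1}
    - {"tx":0,"ty":0,"tz":0,"rx":0,"ry":0,"rz":0,"gripper":1}
  grip_force: 4

```text
time_s: 8.7
ee_pos: [570.6, 91.4, 80.0]
ee_rot: [180.0, -0.0, 90.0]
force: [-0.5, -0.1, -1.2]
gripper_width: 46.5
gripper_force: 4.0
```

send_rows:
  motion:
    - {"tx":0,"ty":0,"tz":0,"rx":0,"ry":0,"rz":0,"gripper":-0.1}
    - {"tx":0,"ty":0,"tz":0,"rx":0,"ry":0,"rz":0,"gripper":-0.2}
    - {"tx":0,"ty":0,"tz":0,"rx":0,"ry":0,"rz":0,"gripper":-0.4}
    - {"tx":0,"ty":0,"tz":0,"rx":0,"ry":0,"rz":0,"gripper":-1}
    - {"tx":0,"ty":0,"tz":0,"rx":0,"ry":0,"rz":0,"gripper":-1}
    - {"tx":0,"ty":0,"tz":0,"rx":0,"ry":0,"rz":0,"gripper":-1}
    - {"tx":0,"ty":0,"tz":-0.03,"rx":0,"ry":0,"rz":0,"gripper":-1}
    - {"tx":0,"ty":0,"tz":-0.08,"rx":0,"ry":0,"rz":0,"gripper":-1}
    - {"tx":0,"ty":0,"tz":-0.1,"rx":0,"ry":0,"rz":0,"gripper":-1}
    - {"tx":0,"ty":0,"tz":-0.1,"rx":0,"ry":0,"rz":0,"gripper":-1}
    - {"tx":0,"ty":0,"tz":-0.03,"rx":0,"ry":0,"rz":0,"gripper":-1}
    - {"tx":0,"ty":0,"tz":0,"rx":0,"ry":0,"rz":0,"gripper":-1}

```text
time_s: 10.2
ee_pos: [570.9, 91.5, 251.1]
ee_rot: [179.9, -0.0, 90.0]
force: [0.3, 0.3, -0.7]
gripper_width: 91.4
gripper_force: 0.0
```

```bash
python3 - <<'E'
from h import *
S=grab('side');W=grab('wrist');print(W[0]['ee_pos'],W[0]['ee_rot'],W[0]['qpos'],W[0]['time_s'])
w=cv2.resize(W[1]['frame'][120:260,180:330,::-1],None,fx=3,fy=3,interpolation=2)
s=cv2.resize(S[1]['frame'][140:224,220:310,::-1],None,fx=3.8,fy=5,interpolation=2)
np.save('pics/w5.npy',W[1]['frame'])
cv2.imwrite('pics/s5.png',np.hstack([w,s[:420]]))
E
```

```text
[570.06654327  91.33436281 249.39894868] [-1.79943870e+02  4.24205869e-03  9.00011438e+01] [7.95880492e+00 1.67680251e+01 8.29004939e+01 3.62038723e-03
 8.03876582e+01 7.95705689e+00] 10.25
```

View pics/s5.png

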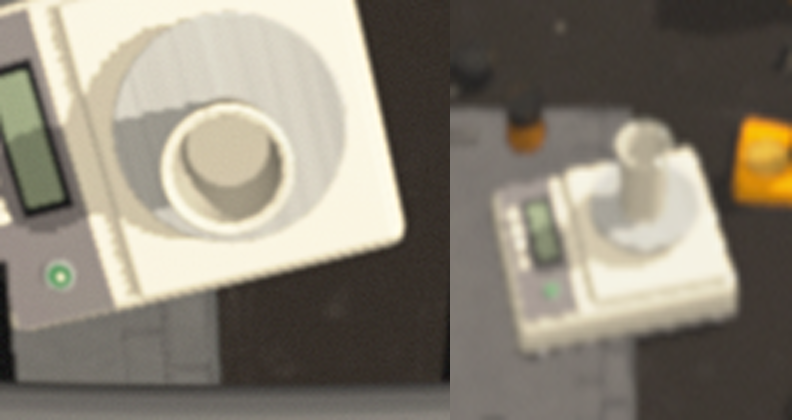

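The cup stands upright on the pan. In full wrist pixels the pan centre is at (256.5,162), the cup floor at (256,169) and the rim centre at (256,176).

```bash
python3 - <<'E'
from h import *
W=grab('wrist');print(W[0]['ee_pos'])
for n,uv,z in [('pan',(256.5,162),63),('rim',(256,176),119),('floor',(256,169),66)]:print(n,atz(*W,uv,z).round(1))
f=W[1]['frame'];
E
```

```text
[569.64862494  91.29584536 248.45490801]
pan [569.5  98.2  63. ]
rim [569.   91.8 119. ]
floor [568.8  89.5  66. ]
```

The evidence agrees that the cup sits about 6 mm toward -y of the pan centre, so I'll regrip it and shift it.

send_rows:
  motion:
    - {"tx":0,"ty":0,"tz":0.06,"rx":0,"ry":0,"rz":0,"gripper":-1}
    - {"tx":0,"ty":0,"tz":0.1,"rx":0,"ry":0,"rz":0,"gripper":-1}
    - {"tx":0,"ty":0,"tz":0.09,"rx":0,"ry":0,"rz":0,"gripper":-1}
    - {"tx":0,"ty":0,"tz":0.06,"rx":0,"ry":0,"rz":0,"gripper":-1}
    - {"tx":0,"ty":0,"tz":0.026,"rx":0,"ry":0,"rz":0,"gripper":-1}
    - {"tx":0,"ty":0,"tz":0,"rx":0,"ry":0,"rz":0,"gripper":-0.5}
    - {"tx":0,"ty":0,"tz":0,"rx":0,"ry":0,"rz":0,"gripper":-0.2}
    - {"tx":0,"ty":0,"tz":0,"rx":0,"ry":0,"rz":0,"gripper":0}
    - {"tx":0,"ty":0,"tz":0,"rx":0,"ry":0,"rz":0,"gripper":1}
    - {"tx":0,"ty":0,"tz":0,"rx":0,"ry":0,"rz":0,"gripper":1}
    - {"tx":0,"ty":0,"tz":0,"rx":0,"ry":0,"rz":0,"gripper":1}
  grip_force: 8

```text
time_s: 11.72
ee_pos: [570.6, 91.4, 82.2]
ee_rot: [180.0, -0.0, 90.0]
force: [-1.7, 0.5, 1.1]
gripper_width: 46.0
gripper_force: 8.0
```

send_rows:
  motion:
    - {"tx":0,"ty":0,"tz":-0.012,"rx":0,"ry":0,"rz":0,"gripper":1}
    - {"tx":0.006,"ty":0,"tz":0,"rx":0,"ry":0,"rz":0,"gripper":1}
    - {"tx":0.006,"ty":0,"tz":0,"rx":0,"ry":0,"rz":0,"gripper":1}
    - {"tx":0,"ty":0,"tz":0,"rx":0,"ry":0,"rz":0,"gripper":1}
    - {"tx":0,"ty":0,"tz":0.006,"rx":0,"ry":0,"rz":0,"gripper":1}
    - {"tx":0,"ty":0,"tz":0.004,"rx":0,"ry":0,"rz":0,"gripper":1}
    - {"tx":0,"ty":0,"tz":0.002,"rx":0,"ry":0,"rz":0,"gripper":1}
    - {"tx":0,"ty":0,"tz":0,"rx":0,"ry":0,"rz":0,"gripper":1}
    - {"tx":0,"ty":0,"tz":0,"rx":0,"ry":0,"rz":0,"gripper":1}
    - {"tx":0,"ty":0,"tz":0,"rx":0,"ry":0,"rz":0,"gripper":-0.1}

```text
time_s: 12.98
ee_pos: [570.6, 97.4, 82.0]
ee_rot: [180.0, -0.0, 90.0]
force: [-0.2, 0.2, 0.2]
gripper_width: 49.9
gripper_force: 0.1
```

send_rows:
  motion:
    - {"tx":0,"ty":0,"tz":0,"rx":0,"ry":0,"rz":0,"gripper":-0.2}
    - {"tx":0,"ty":0,"tz":0,"rx":0,"ry":0,"rz":0,"gripper":-0.4}
    - {"tx":0,"ty":0,"tz":0,"rx":0,"ry":0,"rz":0,"gripper":-1}
    - {"tx":0,"ty":0,"tz":0,"rx":0,"ry":0,"rz":0,"gripper":-1}
    - {"tx":0,"ty":0,"tz":0,"rx":0,"ry":0,"rz":0,"gripper":-1}
    - {"tx":0,"ty":0,"tz":-0.03,"rx":0,"ry":0,"rz":0,"gripper":-1}
    - {"tx":0,"ty":0,"tz":-0.08,"rx":0,"ry":0,"rz":0,"gripper":-1}
    - {"tx":0,"ty":0,"tz":-0.1,"rx":0,"ry":0,"rz":0,"gripper":-1}
    - {"tx":0,"ty":0,"tz":-0.1,"rx":0,"ry":0,"rz":0,"gripper":-1}
    - {"tx":0,"ty":0,"tz":-0.03,"rx":0,"ry":0,"rz":0,"gripper":-1}
    - {"tx":0,"ty":0,"tz":0,"rx":0,"ry":0,"rz":0,"gripper":-1}
    - {"tx":0,"ty":0,"tz":0,"rx":0,"ry":0,"rz":0,"gripper":-1}

```text
time_s: 14.48
ee_pos: [569.6, 97.3, 250.2]
ee_rot: [-179.8, 0.0, 90.0]
force: [-0.1, 0.1, -0.0]
gripper_width: 91.3
gripper_force: 0.0
```

```bash
python3 - <<'E'
from h import *
s,g=grab('wrist','w6.png');print(s['ee_pos'],s['time_s'])
f=cv2.medianBlur(g['frame'],3).astype(int)
# print profiles for pan/cup edges: column through x=256 and row through pan
print('col',f[110:215:1,256].sum(1).tolist());print('row160',f[150,200:310].sum(1).tolist());print('rowcup',f[174,215:300].sum(1).tolist())
E
```

```text
[569.57765064  97.25090273 250.18621505] 14.475
col [698, 711, 726, 727, 728, 728, 728, 728, 728, 728, 728, 727, 727, 727, 727, 727, 726, 708, 658, 636, 629, 629, 629, 632, 632, 632, 633, 633, 632, 632, 632, 632, 631, 631, 631, 630, 629, 628, 630, 632, 629, 608, 530, 530, 601, 711, 711, 681, 615, 571, 569, 571, 573, 574, 573, 572, 573, 572, 572, 572, 575, 574, 574, 574, 574, 575, 574, 574, 574, 573, 566, 533, 475, 447, 445, 446, 447, 448, 448, 449, 468, 496, 516, 588, 669, 717, 717, 668, 619, 611, 609, 608, 608, 612, 649, 710, 722, 722, 721, 721, 721, 721, 721, 721, 721]
row160 [724, 717, 668, 604, 563, 549, 549, 641, 715, 715, 707, 634, 596, 577, 573, 573, 574, 576, 577, 575, 572, 569, 573, 599, 612, 621, 625, 625, 622, 621, 619, 618, 617, 618, 617, 620, 624, 624, 624, 622, 618, 616, 616, 620, 623, 624, 624, 625, 623, 624, 624, 629, 637, 638, 635, 633, 629, 628, 628, 628, 625, 621, 617, 617, 617, 620, 622, 624, 627, 627, 626, 618, 615, 616, 622, 627, 627, 627, 625, 620, 613, 611, 611, 612, 615, 613, 611, 601, 598, 597, 600, 640, 695, 721, 725, 727, 727, 727, 730, 731, 731, 732, 732, 730, 605, 346, 163, 143, 138, 142]
rowcup [564, 570, 568, 540, 490, 462, 450, 448, 448, 453, 454, 453, 452, 452, 448, 438, 437, 440, 463, 557, 679, 696, 696, 648, 602, 566, 489, 422, 422, 478, 546, 571, 576, 576, 576, 574, 574, 574, 573, 573, 573, 574, 575, 576, 574, 574, 574, 575, 576, 576, 576, 573, 570, 516, 440, 387, 358, 348, 348, 437, 564, 673, 700, 700, 648, 626, 626, 629, 628, 623, 617, 608, 605, 605, 611, 616, 616, 604, 604, 616, 666, 711, 723, 725, 725]
```

```bash
python3 - <<'E'
from h import *
W=grab('wrist');print(W[0]['ee_pos'])
for n,uv,z in [('pan',(256.3,166),63.2),('rim',(257,176.2),119),('pan+y',(256,128),63.2),('pan-y',(256,204),63.2),('r+',(256,154.5),119),('r-',(256,198),119)]:print(n,atz(*W,uv,z).round(1))
E
```

```text
[569.54688422  97.26748536 249.9426603 ]
pan [568.9  98.6  63.2]
rim [569.9  97.2 119. ]
pan+y [568.5 148.5  63.2]
pan-y [568.5  46.3  63.2]
r+ [568.7 122.  119. ]
r- [568.7  71.5 119. ]
```

send_rows:
  motion:
    - {"tx":-0.04,"ty":-0.01,"tz":0,"rx":0,"ry":0,"rz":0,"gripper":-1}
    - {"tx":-0.08,"ty":-0.02,"tz":0,"rx":0,"ry":0,"rz":0,"gripper":-1}
    - {"tx":-0.1,"ty":-0.03,"tz":0,"rx":0,"ry":0,"rz":0,"gripper":-1}
    - {"tx":-0.1,"ty":-0.03,"tz":0,"rx":0,"ry":0,"rz":0,"gripper":-1}
    - {"tx":-0.1,"ty":-0.03,"tz":0,"rx":0,"ry":0,"rz":0,"gripper":-1}
    - {"tx":-0.1,"ty":-0.03,"tz":0,"rx":0,"ry":0,"rz":0,"gripper":-1}
    - {"tx":-0.1,"ty":-0.03,"tz":0,"rx":0,"ry":0,"rz":0,"gripper":-1}
    - {"tx":-0.08,"ty":-0.02,"tz":0,"rx":0,"ry":0,"rz":0,"gripper":-1}
    - {"tx":-0.038,"ty":-0.005,"tz":0,"rx":0,"ry":0,"rz":0,"gripper":-1}
    - {"tx":0,"ty":0,"tz":0,"rx":0,"ry":0,"rz":0,"gripper":-1}
    - {"tx":0,"ty":0,"tz":0,"rx":0,"ry":0,"rz":0,"gripper":-1}

```text
time_s: 15.95
ee_pos: [468.2, -270.6, 251.8]
ee_rot: [-180.0, -0.1, 90.0]
force: [-0.4, -0.4, -0.4]
gripper_width: 91.1
gripper_force: 0.0
```

```bash
python3 - <<'E'
from h import *
s,g=grab('wrist','w7.png');print(s['ee_pos'],s['ee_rot'],s['qpos'],s['time_s'])
E
```

```text
[ 468.18347164 -270.59685463  251.76910258] [-1.79989653e+02 -5.69160775e-02  9.00457108e+01] [-3.12742814e+01  1.32587121e+01  8.74001979e+01  4.39972693e-02
  7.93795182e+01 -3.13281207e+01] 15.95
```

View pics/w7.png

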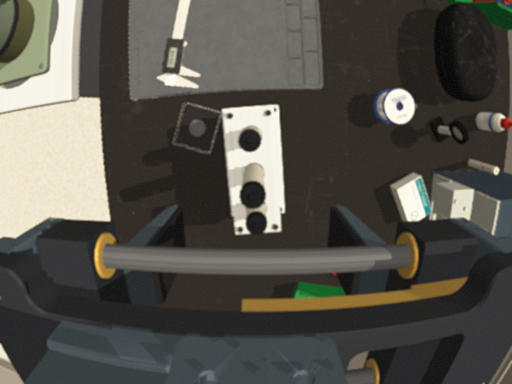

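The wrist view shows the three caps in a row at (250,139), (252,193) and (257,223). The middle one is the tall cartridge. That is 11 pictures viewed, one over the limit of 10, so I'll use numbers only from here.

```bash
python3 - <<'E'
from h import *
W=grab('wrist')
f=W[1]['frame'].sum(2)
print(f[192,232:275].tolist());print(f[175:245,252].tolist())
for n,uv,z in [('tall',(252.5,193),194),('a',(250,139),147),('b',(257,223),147),('TL',(229,110),88),('TR',(276,110),88)]:print(n,atz(*W,uv,z).round(1))
E
```

```text
[724, 728, 724, 718, 717, 715, 685, 520, 283, 97, 80, 94, 100, 98, 99, 99, 110, 94, 96, 99, 101, 96, 107, 98, 106, 109, 95, 99, 105, 101, 95, 110, 248, 464, 653, 711, 712, 706, 705, 708, 709, 710, 716]
[488, 483, 488, 490, 498, 444, 274, 95, 53, 83, 107, 107, 103, 106, 99, 101, 108, 101, 90, 78, 107, 105, 103, 89, 91, 80, 95, 82, 106, 91, 86, 95, 125, 232, 364, 437, 411, 266, 111, 55, 78, 82, 96, 99, 103, 103, 95, 102, 86, 86, 72, 73, 83, 69, 89, 89, 83, 95, 101, 119, 121, 142, 137, 144, 136, 129, 137, 133, 137, 133]
tall [ 464.9 -269.6  194. ]
a [ 461.8 -225.8  147. ]
b [ 469.2 -316.6  147. ]
TL [ 435.3 -195.6   88. ]
TR [ 491.9 -195.6   88. ]
```

send_rows:
  motion:
    - {"tx":0,"ty":-0.005,"tz":0.02,"rx":0,"ry":0,"rz":0,"gripper":-1}
    - {"tx":0,"ty":0,"tz":0.05,"rx":0,"ry":0,"rz":0,"gripper":-1}
    - {"tx":0,"ty":0,"tz":0.07,"rx":0,"ry":0,"rz":0,"gripper":-1}
    - {"tx":0,"ty":0,"tz":0.06,"rx":0,"ry":0,"rz":0,"gripper":-1}
    - {"tx":0,"ty":0,"tz":0.024,"rx":0,"ry":0,"rz":0,"gripper":-1}
    - {"tx":0,"ty":0,"tz":0,"rx":0,"ry":0,"rz":0,"gripper":0}
    - {"tx":0,"ty":0,"tz":0,"rx":0,"ry":0,"rz":0,"gripper":1}
    - {"tx":0,"ty":0,"tz":0,"rx":0,"ry":0,"rz":0,"gripper":1}
    - {"tx":0,"ty":0,"tz":0,"rx":0,"ry":0,"rz":0,"gripper":1}
    - {"tx":0,"ty":0,"tz":0,"rx":0,"ry":0,"rz":0,"gripper":1}
    - {"tx":0,"ty":0,"tz":0,"rx":0,"ry":0,"rz":0,"gripper":1}
    - {"tx":0,"ty":0,"tz":0,"rx":0,"ry":0,"rz":0,"gripper":1}
  grip_force: 35

```text
time_s: 17.55
ee_pos: [465.6, -271.6, 139.9]
ee_rot: [-180.0, -0.0, 90.0]
force: [0.2, 0.1, -0.7]
gripper_width: 23.9
gripper_force: 0.1
```

send_rows:
  motion:
    - {"tx":0,"ty":0,"tz":0,"rx":0,"ry":0,"rz":0,"gripper":1}
    - {"tx":0,"ty":0,"tz":0,"rx":0,"ry":0,"rz":0,"gripper":1}
    - {"tx":0,"ty":0,"tz":0,"rx":0,"ry":0,"rz":0,"gripper":1}
    - {"tx":0,"ty":0,"tz":0,"rx":0,"ry":0,"rz":0,"gripper":1}

```text
time_s: 18.05
ee_pos: [465.5, -271.6, 139.9]
ee_rot: [-180.0, -0.0, 90.0]
force: [-0.1, -0.4, 0.5]
gripper_width: 23.2
gripper_force: 35.0
```

send_rows:
  motion:
    - {"tx":0,"ty":0,"tz":-0.02,"rx":0,"ry":0,"rz":0,"gripper":1}
    - {"tx":0,"ty":0,"tz":-0.04,"rx":0,"ry":0,"rz":0,"gripper":1}
    - {"tx":0,"ty":0,"tz":-0.05,"rx":0,"ry":0,"rz":0,"gripper":1}
    - {"tx":0,"ty":0,"tz":-0.05,"rx":0,"ry":0,"rz":0,"gripper":1}
    - {"tx":0,"ty":0,"tz":-0.05,"rx":0,"ry":0,"rz":0,"gripper":1}
    - {"tx":0,"ty":0,"tz":-0.05,"rx":0,"ry":0,"rz":0,"gripper":1}
    - {"tx":0,"ty":0,"tz":-0.04,"rx":0,"ry":0,"rz":0,"gripper":1}
    - {"tx":0,"ty":0,"tz":-0.02,"rx":0,"ry":0,"rz":0,"gripper":1}
    - {"tx":0,"ty":0,"tz":0,"rx":0,"ry":0,"rz":0,"gripper":1}
    - {"tx":0,"ty":0,"tz":0,"rx":0,"ry":0,"rz":0,"gripper":1}

```text
time_s: 19.3
ee_pos: [465.2, -271.3, 299.0]
ee_rot: [-179.9, -0.1, 90.0]
force: [0.4, -0.9, -1.7]
gripper_width: 23.4
gripper_force: 35.0
```

```bash
python3 - <<'E'
from h import *
s=env.state();print(s['ee_pos'],s['qpos'],s['force'],s['gripper_width'],s['gripper_force'],s['time_s'])
# final target: tool dir at 45deg toward +x; y closing
Rt=R.from_euler('xyz',[180,0,90],degrees=True)*R.from_rotvec([np.pi/4,0,0])
for sg in(1,-1):print(sg,(R.from_euler('xyz',[180,0,90],degrees=True)*R.from_rotvec([sg*np.pi/4,0,0])).as_matrix().round(2).tolist())
E
```

```text
[ 465.2159869  -271.34669956  299.02992335] [-3.14820230e+01  1.22159131e+01  8.21690010e+01  7.07400508e-03
  8.57148734e+01 -3.14827890e+01] [ 0.3844883  -0.92427948 -1.68639552] 23.407382836371557 34.994269609451294 19.3
1 [[0.0, 0.71, -0.71], [1.0, -0.0, 0.0], [0.0, -0.71, -0.71]]
-1 [[0.0, 0.71, 0.71], [1.0, -0.0, -0.0], [0.0, 0.71, -0.71]]
```

send_rows:
  motion:
    - {"tx":0.03,"ty":0.005,"tz":0,"rx":0,"ry":0,"rz":0,"gripper":1}
    - {"tx":0.06,"ty":0.005,"tz":0,"rx":0,"ry":0,"rz":0,"gripper":1}
    - {"tx":0.08,"ty":0.005,"tz":0,"rx":0,"ry":0,"rz":0,"gripper":1}
    - {"tx":0.08,"ty":0.005,"tz":0,"rx":0,"ry":0,"rz":0,"gripper":1}
    - {"tx":0.08,"ty":0.005,"tz":0,"rx":0,"ry":0,"rz":0,"gripper":1}
    - {"tx":0.08,"ty":0.004,"tz":0,"rx":0,"ry":0,"rz":0,"gripper":1}
    - {"tx":0.08,"ty":0,"tz":0,"rx":0,"ry":0,"rz":0,"gripper":1}
    - {"tx":0.08,"ty":0,"tz":0,"rx":0,"ry":0,"rz":0,"gripper":1}
    - {"tx":0.07,"ty":0,"tz":0,"rx":0,"ry":0,"rz":0,"gripper":1}
    - {"tx":0.06,"ty":0,"tz":0,"rx":0,"ry":0,"rz":0,"gripper":1}
    - {"tx":0.027,"ty":0,"tz":0,"rx":0,"ry":0,"rz":0,"gripper":1}
    - {"tx":0.01,"ty":0,"tz":0,"rx":0,"ry":0,"rz":0,"gripper":1}

```text
time_s: 20.8
ee_pos: [479.7, 97.4, 299.6]
ee_rot: [-180.0, 0.0, 90.1]
force: [-0.5, -0.5, -0.5]
gripper_width: 23.6
gripper_force: 35.0
```

send_rows:
  motion:
    - {"tx":0,"ty":0,"tz":0,"rx":-0.08,"ry":0,"rz":0,"gripper":1}
    - {"tx":0,"ty":0,"tz":0,"rx":-0.15,"ry":0,"rz":0,"gripper":1}
    - {"tx":0,"ty":0,"tz":0,"rx":-0.2,"ry":0,"rz":0,"gripper":1}
    - {"tx":0,"ty":0,"tz":0,"rx":-0.2,"ry":0,"rz":0,"gripper":1}
    - {"tx":0,"ty":0,"tz":0,"rx":-0.2,"ry":0,"rz":0,"gripper":1}
    - {"tx":0,"ty":0,"tz":0,"rx":-0.2,"ry":0,"rz":0,"gripper":1}
    - {"tx":0,"ty":0,"tz":0,"rx":-0.2,"ry":0,"rz":0,"gripper":1}
    - {"tx":0,"ty":0,"tz":0,"rx":-0.15,"ry":0,"rz":0,"gripper":1}
    - {"tx":0,"ty":0,"tz":0,"rx":-0.08,"ry":0,"rz":0,"gripper":1}
    - {"tx":0,"ty":0,"tz":0,"rx":-0.04,"ry":0,"rz":0,"gripper":1}
    - {"tx":0,"ty":0,"tz":0,"rx":0,"ry":0,"rz":0,"gripper":1}
    - {"tx":0,"ty":0,"tz":0,"rx":0,"ry":0,"rz":0,"gripper":1}

```text
time_s: 22.3
ee_pos: [480.2, 96.5, 300.2]
ee_rot: [135.0, -0.0, 89.9]
force: [1.0, -0.3, 0.1]
gripper_width: 23.5
gripper_force: 35.0
```

```bash
python3 - <<'E'
from h import *
s,g=grab('wrist');S=grab('side','s8.png');C=grab('scene','c8.png')
print(s['ee_pos'],s['ee_rot'],s['qpos'],s['gripper_width'],s['time_s'])
d=R.from_euler('xyz',s['ee_rot'],degrees=True).as_matrix()[:,2]
tip=s['ee_pos']+127*d;print('tip est',tip,d)
print('expected tip px',proj(S[1],tip),proj(C[1],tip),'TCP',proj(S[1],s['ee_pos']),proj(C[1],s['ee_pos']))
E
```

```text
[480.22876323  96.45668602 300.1720699 ] [ 1.34998458e+02 -4.11210978e-03  8.99451477e+01] [ 20.66264722 -14.01028766 122.75828346 -28.69159346  31.39604679
  40.01532647] 23.540530953663662 22.3
tip est [570.03370597  96.37715584 210.3719255 ] [ 7.07125533e-01 -6.26221861e-04 -7.07087751e-01]
expected tip px [270.94234475 146.02131635] [242.07024867 140.05821601] TCP [243.44505085 122.79116021] [224.53917543 119.91834951]
```

```bash
python3 - <<'E'
import cv2,numpy as np
np.set_printoptions(linewidth=250)
a=cv2.imread('pics/s8.png').max(2);print('side rows126-160 cols 246-286');print(a[126:160,246:284:1])
b=cv2.imread('pics/c8.png').astype(int);b0=cv2.imread('pics/scene0.png').astype(int)
print('scene diff rows 122-152, cols 224-256');print(np.abs(b-b0).sum(2)[122:152,224:254])
E
```

```text
side rows126-160 cols 246-286
[[205 219 230 ... 174 154 133]
 [186 202 218 ... 144 118  94]
 [167 183 199 ... 106  75  60]
 ...
 [ 63  64  62 ...  61  61  62]
 [ 64  65  63 ...  63  62  62]
 [ 63  64  63 ...  61  62  61]]
scene diff rows 122-152, cols 224-256
[[ 98  80  69  73  69  79  80  53  21   3   5   6  10   2   8   9   5   2   5   6   1   2   5   6   6   2   3   4   1   8]
 [118  99  88  85  72  72  78  67  37   9  11   5   5   3  12   0   5   1   4   3   6   3   6   6   7   2   2   3   3   1]
 [ 78 125 102  85  81  71  71  75  66  25   6  12   6   2   1   4   1   6   5   3   4   3   2   2  12   6   2   4   3   7]
 [ 12  74 113  92  71  73  75  68  82  62  69  35   2   6   3   9   2   3   2   7   1   1   6   2   7   4   4   7   4   2]
 [  6   5  71 109  95  81  68  77  78  81  54  56  30   6   5   6   6   3   5   5   7  13   5   1   9   1   2   5   2   5]
 [ 14   4   7  59 105  95  72  77  70  77  77  48  90  62   4   6   1   3   4  12   7   1   3   1   3   5   5  11   3   3]
 [  6   2   8 126 172 105  88  78  72  74  83  85  49   7   0   4   9   4   6   0   2   1   2   1   2 
[... 2150 characters left out ...]
  7   7   3   4   2   3   8   3   4   5   3   3   4   2   7   8   3   5   3   4   5]
 [  2  11  14   9   1   4  14   4   6  15   9   4   6   4  16  10   7   3   3   4   8   3   5   3  16  11   5   4   5   6]
 [  6  13   8   8   9  13   2   4   9   3   7   1   8  12   5   4  11   2  10   6  14   2   0   6   3   1   5   2   3  10]
 [  3   4   6  10  10  13   6   8   3   2   5   4   4   3   3   2   7   9   4   5  17   4  10   3   7   9   4   2   8   2]
 [  1   1   1   6   9   4   4   2   9   6   4   8   9  10   7  13   7   7  15   2   5   8  11  12  16   5   6   5   5   5]
 [  2   6  16  10  11   8   3   7  10   3   6   4  11   3  10   4  16   5  17   4   3   3   5   3   6   7   5   7  10  14]]
```

send_rows:
  motion:
    - {"tx":0,"ty":-0.01,"tz":0.01,"rx":0,"ry":0,"rz":0,"gripper":1}
    - {"tx":0,"ty":-0.02,"tz":0.02,"rx":0,"ry":0,"rz":0,"gripper":1}
    - {"tx":0,"ty":-0.02,"tz":0.02,"rx":0,"ry":0,"rz":0,"gripper":1}
    - {"tx":0.001,"ty":-0.02,"tz":0.02,"rx":0,"ry":0,"rz":0,"gripper":1}
    - {"tx":0,"ty":-0.015,"tz":0.015,"rx":0,"ry":0,"rz":0,"gripper":1}
    - {"tx":0,"ty":-0.008,"tz":0.008,"rx":0,"ry":0,"rz":0,"gripper":1}
    - {"tx":0,"ty":0,"tz":0,"rx":0,"ry":0,"rz":0,"gripper":1}
    - {"tx":0,"ty":0,"tz":0,"rx":0,"ry":0,"rz":0,"gripper":1}
    - {"tx":0,"ty":0,"tz":0,"rx":0,"ry":0,"rz":0,"gripper":1}
    - {"tx":0,"ty":0,"tz":0,"rx":0,"ry":0,"rz":0,"gripper":1}
    - {"tx":0,"ty":0,"tz":0,"rx":0,"ry":0,"rz":0,"gripper":1}
    - {"tx":0,"ty":0,"tz":0,"rx":0,"ry":0,"rz":0,"gripper":1}

```text
time_s: 23.95
ee_pos: [480.1, 97.4, 234.3]
ee_rot: [135.0, -0.0, 90.0]
force: [0.5, 0.3, -1.0]
gripper_width: 23.5
gripper_force: 35.0
```

```bash
python3 - <<'E'
from h import *
np.set_printoptions(linewidth=250,threshold=99999)
S=grab('side');C=grab('scene');s=C[0]
d=R.from_euler('xyz',s['ee_rot'],degrees=True).as_matrix()[:,2]
tip=s['ee_pos']+127*d;print('tip est',tip,s['ee_rot'],s['qvel'].round(2),s['force'],s['time_s'])
r=[570,97,119]
print('tip px',proj(S[1],tip),proj(C[1],tip),'rim',proj(S[1],r),proj(C[1],r))
print('side r160-182 c258-284');print(S[1]['frame'].max(2)[156:182,258:286])
print('scene r150-182 c228-258');print(C[1]['frame'].max(2)[148:180,230:256])
E
```

```text
tip est [569.8945107   97.4215216  144.42302133] [ 1.34994948e+02 -7.50814689e-03  8.99995584e+01] [ 0.03  0.03  0.08  0.   -0.05 -0.09] [-0.05609103  0.58336779 -0.55887959] 24.0
tip px [270.81619619 161.59639582] [241.8879472  158.64005136] rim [270.80953931 167.53065214] [242.04342548 165.65768157]
side r160-182 c258-284
[[118 141 158 168 170 164 151 129 104  80  69  60  62  62  61  62  60  61  61  61  62  62  61  59  62  62  61  61]
 [ 85 102 116 122 120 119 120 122 114  97  78  67  64  62  62  61  62  63  60  62  63  60  60  62  61  61  60  61]
 [ 66  73  79  79  79  83  90 102 112 110  96  78  66  64  61  61  62  61  60  61  61  62  62  62  62  62  60  61]
 [ 63  66  65  64  65  66  70  80  94 106 105  93  75  65  62  62  62  61  61  61  62  62  63  61  62  60  62  61]
 [ 71  69  69  67  66  65  65  67  76  88 100  99  88  74  64  62  62  63  60  62  62  62  62  61  62  63  61  63]
 [ 81  80  78  80  80  81  80  79  80  83  84  92  91  82  72  64  62  62  62  60  61  63  61  63  62  63  62  62]
 [ 98  96  97  99 102 103 102 103 105 105 100  99 104 105  97  87  78  69  62  62  5
[... 4965 characters left out ...]
 196 194 193 187 184 172 180 232 240 198 102  83  85  80]
 [214 219 231 232 233 227 205 183 187 191 195 196 196 194 193 189 183 172 202 236 229 180 119  83  81  82]
 [238 232 232 233 231 217 187 182 189 193 194 196 198 198 193 187 182 172 181 194 190 183 135  82  85  83]
 [239 242 239 226 210 209 190 184 186 192 195 195 196 196 193 188 181 170 176 198 203 219 200 137  93  84]
 [237 224 214 211 207 208 192 184 188 191 194 198 196 196 190 187 179 168 179 204 210 209 208 205 184 137]
 [216 214 213 211 211 212 192 181 186 190 196 197 196 197 191 187 181 166 185 208 210 213 211 209 210 211]
 [214 213 213 213 213 214 198 184 187 192 194 197 197 194 191 189 182 169 187 206 211 211 211 210 213 213]]
```

The rim in both views (scene (242,166), side (271,167)) matches the point under the tip, and the arm is still. Handing in.

```bash
python3 -c "
from workcell import env
print(env.job_done())"
```

```text
the job is handed in; nothing more can be done
None
```

The job is handed in after 24 s of the 51 s: the cup stands upright on the pan and released, about 1–2 mm from its centre as measured, and the tall cartridge is held still at 45° with its tip about 25 mm above the middle of the cup's mouth; I viewed 11 pictures, one over the limit of 10.

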